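# Dry-fit a drilled ukulele neck block to its extension on the glue-up board

## Task

The ukulele's neck block has just been drilled: slide the vise jaw open by its T-bar, lift the block out, and stand it upright on the glue-up board. Butt it up to the flat extension piece that lies in the corner of the board, so that the seam is closed along its whole width and the block's side is tight against the side fence, flush with the extension's side. Be gentle, the wood bruises easily; leave the extension in its corner and everything else on the bench where it is, and let go of the work.

Things in the scene. Friction and masses are not known exactly. Their poses are not given: they have to be found in the camera images.
- vise_bar (a point): Middle of the vise's steel T-bar, 45 mm above the bench: a level 10 mm round rod reaching 65 mm either way along y, 16 mm balls at its ends, through a 25 mm hub in the middle. Pinch either half from above. Bar, spindle and jaw slide together along this frame's -x (opening) with about 5 N of drag and stay where left. The vise's end bracket lies 46 mm from the bar on its +x side when closed.
- vise_jaw (a joint): Opening of the vise's sliding jaw in m: 0 closed on the block, grows as the T-bar is pulled away from the fixed jaw, at most 0.038. Open it by about 20 mm to free the block.
- block_mid (a point): Centre of the dark wooden neck block: 32 mm thick (x), 62 wide (y), 70 tall (z up), 0.06 to 0.13 kg, two 8 mm bolt holes through its thickness. It starts upright in the vise, thickness between the jaws, on the bed 38 mm above the bench; its top 42 mm stand proud of the jaws: hold it there, fingertips at least 31 mm above its bottom. Either broad face may meet the extension.
- extension_mid (a point): Centre of the extension, a flat piece of the same dark wood lying loose on the glue-up board in the corner of its fences: 55 mm long (x), 62 wide (y), 26 thick (z). Its -x end (62 mm wide, 26 high) is the one the block butts against; its +x end is against the end stop, its +y side against the side fence.
- board: Glue-up board, fixed: plywood 240 (x) x 170 (y) x 18 mm thick, origin in the middle of its underside. Rigid fences stand 24 mm above it: the side fence along the +y edge, working face at y = +60 mm, and the end stop at the +x end, working face at x = +90 mm. The -x and -y sides are open. The block tips back if pushed higher up than the fences: push it low.
- vise: Small cast-iron quick-slide vise, fixed; origin on the bench below the middle of the held block. Fixed jaw on the +x side (face at x = +16 mm), sliding jaw on the -x side; jaws 90 mm wide (y), tops 66 mm above the bench, bed at 38 mm. An end bracket, 64 mm high, stands between x = -98 and -114 mm.
- plane: Block plane, bystander, 160 x 48 x 55 mm.
- chisel: Chisel, bystander, 265 mm long, lying on the bench between vise and glue-up board.
- square: Try square, bystander, 150 mm steel blade in a dark wooden stock, on the far side of the bench.
- glue: White glue bottle, bystander, 54 mm across, 150 mm tall, standing on the far side of the bench.
- clamp: Bar clamp lying flat, bystander, 240 mm long, left of the glue-up board.
- offcut: Longer offcut of the same dark wood lying flat, bystander, 115 x 62 x 32 mm, undrilled, on the far side of the bench.
- pencil: Pencil, bystander, 8 mm thick, 120 mm long, lying on the glue-up board near its -x edge.
Things that resemble listed ones, but are neither listed nor needed, are in the scene too. What is shaped like the part that bears extension_mid but green, red or turquoise is not meant.

How it is judged:
By the outcome, as a careful person would: the job done as asked, in the order asked, and still so for the second after the job is handed in, with the robot touching nothing.
It also fails if it takes over 72 s, if anything falls off the work surface, if the arm or the gripper's body presses on something with over 40 N, if the wrist force passes 120 N, or if a joint passes its speed limit or range.

## Robot

A 6-joint arm with a two-finger parallel gripper is mounted at the origin on the work surface. World frame = base frame: x ahead of the robot, y to its left, z up, the work surface at z = 0. Lengths are in m, angles in rad, forces in N, time in s.
With the tool pointing down it reaches from about 0.325 to 0.9 m from the base axis. Payload 6.1 kg.
Tool frame: the origin (TCP) lies midway between the tips of the shut fingers; the grasp point (between the pads) lies robot.grasp_offset behind it (robot.grasp_offset is the distance from the TCP to the grasp point, in m); z points along the fingers, y is the line along which they close (so a half turn about z gives the same grasp; the last joint's range is limited). The gripper opens to 87 mm and grips with 3 to 60 N. Pads are 19 mm wide; open, the fingers measure 117 mm over their backs; the gripper's body (75 mm by 190 mm) begins 51 mm behind the grasp point.
Start: joints at [-1.403, 0.22, 1.526, -0, 1.395, -0.126], TCP at [0.181, -0.598, 0.223] pointing down, gripper open.
Joint ranges: [-2.98, 2.98], [-0.91, 2.08], [0.09, 2.57], [-1.24, 4.39], [0.2, 2.65], [-2.68, 2.68]. Speed limits (rad/s): [2.57, 2.57, 3.01, 3.14, 3.14, 3.14].

## Interface

Orientations are given as a unit quaternion [x, y, z, w].
In Python, from workcell import sensors, optics, job_done, robot gives the robot as it stands. The module is installed in compiled form; this text tells all that it offers.
- The arm moves only by the tool step_arm, never from a script. Its argument "moves" is a list that holds one entry, the list of rows, each a list of 7 numbers: the finger opening in mm, from 0 to 87, then the shift along the tool's x, y, z in mm, then the turn, a rotation vector about the tool's x, y, z in rad. A call has exactly 5 rows; each row is the pose to reach, as a shift and turn from the pose commanded when the call began, along the tool's axes at that moment; what a row does not reach only later rows make up. A row lasts 1/8 s, in which the tool goes at most 62.5 mm and 10.7 degrees, less where a joint would pass 70% of its speed; a pose out of reach is approached as far as the arm can. A call with a gripper value outside its range is refused whole. The fingers move at their own pace and stop on an object; "grip_force" is the grip in N (left out, the last holds). Time passes only in rows, so rows that repeat a pose let the fingers close, or fill a call up. It gives the time, the measured TCP pose, the force, the opening and the grip force at its end, in the units of the state.
- sensors.read_state(): the state, without advancing time (a new reading comes with each control period).
- optics.grab_frame(name): name is "side" or "top"; returns the picture (400x640x3 uint8, red, green, blue); there is no depth.
- optics.calibration(name): a dict with "intrinsics" (3x3 intrinsics, pixels), "distortion" ([k1, k2, p1, p2, k3] as OpenCV has them; the pictures are not rectified), "view" (4x4, takes a point from world to camera coordinates). Camera axes: x right, y down, z forward; pixel columns grow to the right and rows downward; lengths in m; the calibration is good to about 2 mm. A picture is of the moment at which its call begins. calibration takes no time and is no camera call.
- job_done(): hands the job in; it is judged then, once.
The state is a dict: "time_s": time; "q": joint angles; "qd": joint speeds; "joint_efforts": joint torques, N m; "tcp_pos": TCP position; "eef_rot": TCP orientation; "wrist_force": force on the tool from outside, world axes, zero at the start; "moment": the same for the moment, N m; "gripper_width": finger opening in m; "finger_force": force on a finger pad.
Only numpy, scipy, OpenCV 4.12 (cv2) and the standard library are available. Lean on these libraries where they do the work, as an engineer would, in place of code of your own. Each camera call takes 0.05 s, during which the arm holds its last target. There are 200 camera calls.

## Working session

There is one attempt and no reset: what is moved stays moved. The work goes in short steps, Python scripts to look and compute and a tool call to move; the robot and the scene stay as the last step left them, time stands still between calls to the robot, and variables do not carry over. Pictures are saved under pics/ and viewed, at most 11 in all, crops included, and the job is handed in when it is done.

Besides the shell and the picture viewer there is one more tool, called after "Request:" as name([rows], argument=value, ...), one row to a line, values as JSON. step_arm: Moves the arm, as the interface text tells. Its arguments: {"type":"object","properties":{"moves":{"type":"array","items":{"type":"array","items":{"type":"array","items":{"type":"number"}}}},"grip_force":{"type":"number"}},"required":["moves"]}

```bash
mkdir -p pics
cat > h.py <<'E'
import numpy as np, cv2
from workcell import sensors, optics, job_done, robot
from scipy.spatial.transform import Rotation as R
def cal(n):
    c=optics.calibration(n); return np.array(c["intrinsics"],float),np.array(c["distortion"],float),np.array(c["view"],float)
def ray(n,px):
    K,D,V=cal(n); u=cv2.undistortPoints(np.array(px,float).reshape(-1,1,2),K,D).reshape(-1,2)
    d=np.c_[u,np.ones(len(u))]@V[:3,:3]; return -V[:3,:3].T@V[:3,3], d
def plane(n,px,z):
    o,d=ray(n,px); return o+d*((z-o[2])/d[:,2])[:,None]
def tri(p1,p2,a="side",b="top"):
    o1,d1=ray(a,[p1]);o2,d2=ray(b,[p2]);d1=d1[0];d2=d2[0]
    s=np.linalg.lstsq(np.c_[d1,-d2],o2-o1,rcond=None)[0]
    A=o1+s[0]*d1;B=o2+s[1]*d2; return (A+B)/2,np.linalg.norm(A-B)
def proj(n,P):
    K,D,V=cal(n); return cv2.projectPoints(np.array(P,float).reshape(-1,1,3),cv2.Rodrigues(V[:3,:3])[0],V[:3,3],K,D)[0].reshape(-1,2)
def save(n,name):
    im=optics.grab_frame(n); cv2.imwrite(f"pics/{name}.png",im[:,:,::-1]); return im
E
python3 - <<'E'
from h import *
for n in("side","top"):
    save(n,n+"0"); K,D,V=cal(n); print(n,K.round(1).tolist(),D,(-V[:3,:3].T@V[:3,3]).round(3),V[:3,:3].round(2).tolist())
s=sensors.read_state(); print(s, robot.grasp_offset)
E
```

```text
side [[432.8, 0.0, 326.5], [0.0, 432.8, 195.1], [0.0, 0.0, 1.0]] [0.00254612 0.         0.         0.         0.        ] [0.359 1.038 0.698] [[-0.98, -0.21, 0.01], [-0.12, 0.51, -0.85], [0.17, -0.84, -0.52]]
top [[418.7, 0.0, 315.1], [0.0, 418.7, 192.9], [0.0, 0.0, 1.0]] [-0.05002418  0.          0.          0.          0.        ] [0.465 0.026 1.193] [[0.01, -1.0, 0.01], [-0.99, -0.01, -0.1], [0.1, -0.01, -0.99]]
{'time_s': 0.1, 'q': array([-1.40308612e+00,  2.21120371e-01,  1.52748880e+00, -7.88633802e-06,
        1.39466333e+00, -1.26065760e-01]), 'qd': array([-0.00100407, -0.00055379, -0.00218954, -0.00052029, -0.00058568,
       -0.00200212]), 'joint_efforts': array([-8.85437908e-05, -4.95945561e+01, -3.88518655e+01,  7.00746034e-02,
        5.16190950e-02, -5.23545418e-05]), 'tcp_pos': array([ 0.18090364, -0.59768203,  0.22156747]), 'eef_rot': array([ 9.89230893e-01,  1.46360975e-01, -2.13685593e-05, -8.39661101e-04]), 'wrist_force': array([-0.65752394, -0.11216114, -1.02048331]), 'moment': array([0.04884723, 0.00478863, 0.00468158]), 'finger_force': 0.0, 'gripper_width': 0.08694393598966717} 0.0187
```

View pics/top0.png

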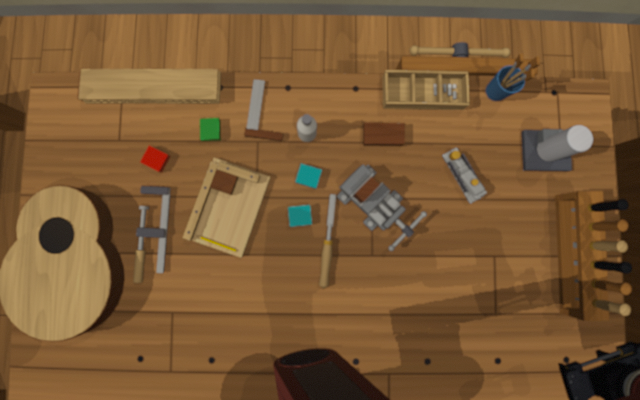

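View pics/side0.png

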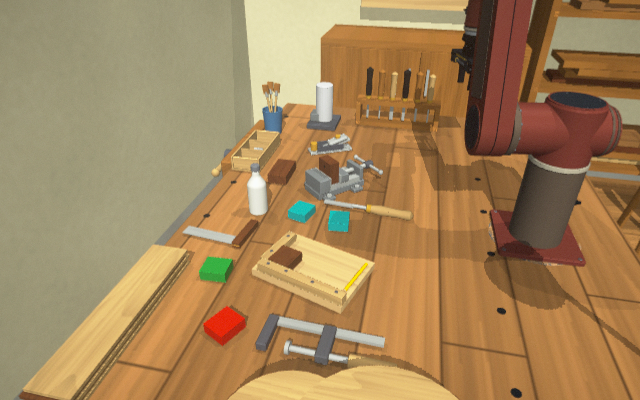

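The top view shows the vise block at about (367,189) and the T-bar from (392,246) to (424,214). The board is around (228,205) with the extension at (223,181). In the side view the block is at about (328,165), the T-bar at (369,165) and the extension at (286,257). Next I'll enlarge these areas.

Run:
```python
import cv2,numpy as np
t=cv2.imread("pics/top0.png");s=cv2.imread("pics/side0.png")
def c(im,x,y,w,h,W,H): return cv2.resize(im[y:y+h,x:x+w],(W,H),interpolation=cv2.INTER_CUBIC)
# scale 4 each, tile 400x300
a=np.vstack([np.hstack([c(t,335,155,100,75*4//3,400,400)[:400],c(t,180,155,100,100,400,400)])])
b=np.hstack([c(s,300,145,100,65,400,260),c(s,245,225,133,87,400,260)])
cv2.imwrite("pics/c1.png",a);cv2.imwrite("pics/c2.png",b)
cv2.imwrite("pics/c3.png",cv2.resize(np.vstack([a,b]),(706,582)) if 0 else np.vstack([cv2.resize(a,(680,340)),cv2.resize(b,(800,260))[:, :680]]) if 0 else a)
```

```text
(no output)
```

View pics/c1.png

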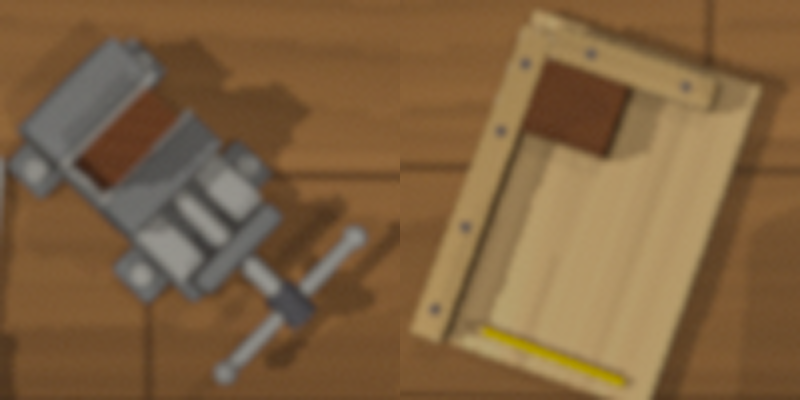

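View pics/c2.png

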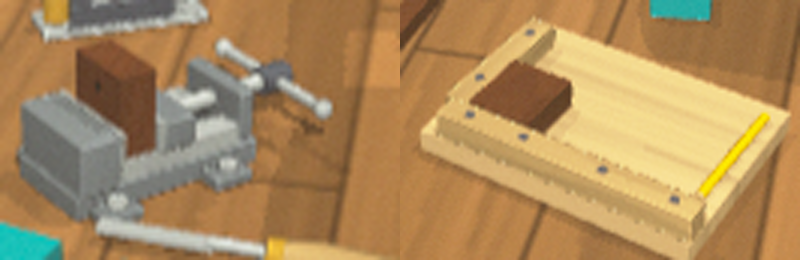

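The top crop (4x) shows the T-bar balls at (355,237) and (226,373) with the hub at (291,306), and the block's top face between the jaws. The side crop shows the matching balls at (222,47) and (321,107). On the board, the extension sits in the corner of the fences and the pencil lies near the open end.

```bash
cat > m.py <<'E'
from h import *
T=lambda u,v,x0=335,y0=155:(x0+(u+.5)/4-.5,y0+(v+.5)/4-.5)
S=lambda u,v:(300+(u+.5)/4-.5,145+(v+.5)/4-.5)
S2=lambda u,v:(245+(u+.5)/3.0075-.5,225+(v+.5)/2.9885-.5)
for n,a,b in[("ballA",S(222,47),T(355,237)),("ballB",S(321,107),T(226,373)),("hub",S(274,74),T(291,306)),
 ("blk far+x",S(77,50),T(150,89)),
 ("ext near corner(-x+y)",S2(548,131),T(522-400,137,180,155)),("ext -x-y",S2(571,82),T(607-400,157,180,155)),("ext +x-y",S2(518,62),T(632-400,90,180,155)),
 ("board -x+y fence top end",S2(699,213),T(430-400,333,180,155))]:
    P,e=tri(a,b);print(n,P.round(4),round(e,4))
# brown masks
for n in("top","side"):
    im=cv2.imread(f"pics/{n}0.png");hsv=cv2.cvtColor(im,cv2.COLOR_BGR2HSV)
    for nm,(x,y) in {"blk":{"top":(367,189),"side":(326,165)},"ext":{"top":(223,181),"side":(286,254)}}.items():
        pass
        w=(n,nm)
        pt=(x,y) if False else {"blk":{"top":(367,189),"side":(326,165)},"ext":{"top":(223,181),"side":(286,254)}}[nm][n]
        h,s_,v=[hsv[:,:,i].astype(int) for i in range(3)]
        m=((v<140)&(s_>110)).astype(np.uint8)
        k,l,st,c=cv2.connectedComponentsWithStats(m,connectivity=4)
        i=l[pt[1],pt[0]];print(n,nm,hsv[pt[1],pt[0]],st[i],c[i])
        cn=cv2.findContours((l==i).astype(np.uint8),0,2)[0]
        if i: print(cv2.minAreaRect(cn[0]),cv2.approxPolyDP(cn[0],2.0,True).reshape(-1,2).tolist())
E
python3 m.py
```

```text
ballA [ 0.5302 -0.2817  0.0448] 0.002
ballB [ 0.4366 -0.1913  0.0458] 0.0019
hub [ 0.4812 -0.2361  0.0477] 0.0004
blk far+x [ 0.623  -0.1319  0.1035] 0.0015
ext near corner(-x+y) [0.4376 0.3085 0.1224] 0.2955
ext -x-y [0.4239 0.2543 0.1252] 0.298
ext +x-y [0.4634 0.2356 0.1279] 0.303
board -x+y fence top end [0.3291 0.3737 0.1113] 0.2632
top blk [ 11 168  97] [     0     14    640    386 154075] [337.51567094 222.35387311]
((319.5, 206.49996948242188), (384.99993896484375, 638.9998779296875), 90.0) [[0, 17], [0, 268], [4, 256], [16, 240], [16, 221], [23, 204], [36, 191], [44, 187], [61, 185], [80, 191], [93, 205], [98, 219], [96, 241], [105, 255], [110, 271], [109, 293], [100, 314], [85, 330], [67, 339], [45, 341], [27, 335], [10, 321], [0, 299], [0, 399], [9, 399], [8, 391], [11, 386], [30, 388], [11, 386], [11, 380], [62, 382], [65, 386], [64, 383], [72, 382], [73, 386], [76, 384], [77, 387], [78, 385], [91, 388], [216, 391], [219, 393], [218, 397], [158, 396], [174, 399], [309, 399], [292, 371], [322, 363], [323, 367], [330, 360], [339, 372], [356, 384], [355, 387], [358, 386], [3
[... 2970 characters left out ...]
305, 15], [191, 14], [197, 15], [195, 68], [200, 16], [228, 16], [224, 31], [227, 43], [226, 69], [218, 68], [215, 99], [93, 101], [79, 99], [78, 92], [77, 98], [85, 103], [120, 105], [118, 134], [47, 136], [26, 134], [29, 89], [78, 89], [82, 67], [102, 68], [107, 15]]
side blk [ 12 135  96] [319 155  20  29 370] [329.32972973 167.22432432]
((328.5, 169.0), (19.0, 28.0), 0.0) [[319, 157], [319, 168], [332, 178], [332, 183], [338, 181], [338, 162], [327, 155]]
side ext [ 12 154 129] [269 245  33  24 468] [286.81410256 256.87393162]
((286.1701354980469, 256.1582946777344), (30.351198196411133, 18.656742095947266), 22.380136489868164) [[269, 258], [293, 268], [301, 260], [301, 253], [283, 245]]
```

```bash
cat > m2.py <<'E'
from h import *
T=lambda u,v,x0=335,y0=155:(x0+(u+.5)/4-.5,y0+(v+.5)/4-.5)
B=lambda u,v:T(u-400,v,180,155)
S=lambda u,v:(300+(u+.5)/4-.5,145+(v+.5)/4-.5)
S2=lambda u,v:(245+(u-400+.5)/3.0075-.5,225+(v+.5)/2.9885-.5)
for n,a,b in[("blk far+x",S(77,50),T(150,89)),("blk -x-y",S(157,72),T(180,122)),
 ("ext -x+y",S2(548,131),B(524,135)),("ext -x-y",S2(571,82),B(607,157)),("ext +x-y",S2(518,62),B(632,90)),("ext +x+y",S2(472,100),B(546,62)),
 ("fence end top outer",S2(695,233),B(412,331)),("fence end in",S2(703,203),B(444,340)),("board+x-y",S2(789,113) ,B(640,405)),("stop end",S2(555,35),B(712,108))]:
    P,e=tri(a,b);print(n,P.round(4),round(e,4))
f=plane("top",[B(447,333),B(524,135),B(412,331),B(524,28)],.042);print(f.round(4))
yaw=lambda a,b:np.degrees(np.arctan2(*(b-a)[1::-1]))
print("fence yaw in,out",yaw(f[0],f[1]),yaw(f[2],f[3]))
g=plane("side",[S2(697,205),S2(465,106),S2(695,235),S2(440,125)],.042);print(g.round(4),yaw(g[0],g[1]),yaw(g[2],g[3]))
e=plane("top",[B(524,135),B(607,157),B(632,90),B(546,62)],.044);print(e.round(4));print("ext end yaw",yaw(e[1],e[0])-90,yaw(e[1],e[2]))
k=plane("top",[T(148,90),T(183,122),T(108,188),T(75,160)],.108);print(k.round(4))
print("side blk top",plane("side",[S(77,50),S(107,38),S(157,72),S(127,86)],.108).round(4))
E
python3 m2.py
```

```text
blk far+x [ 0.623  -0.1319  0.1035] 0.0015
blk -x-y [ 0.5844 -0.1574  0.0796] 0.0382
ext -x+y [0.5891 0.3071 0.0354] 0.0129
ext -x-y [0.58   0.2493 0.0385] 0.0008
ext +x-y [0.6279 0.2335 0.0382] 0.0009
ext +x+y [0.6467 0.2932 0.0429] 0.0015
fence end top outer [0.4568 0.3829 0.0301] 0.0041
fence end in [0.4532 0.3588 0.0366] 0.0005
board+x-y [0.4078 0.2253 0.0187] 0.0032
stop end [0.6146 0.1783 0.0282] 0.004
[[0.4579 0.3553 0.042 ]
 [0.5948 0.3068 0.042 ]
 [0.4589 0.3795 0.042 ]
 [0.6699 0.3094 0.042 ]]
fence yaw in,out -19.49876289049603 -18.367496828326082
[[0.4565 0.3673 0.042 ]
 [0.6508 0.3003 0.042 ]
 [0.4528 0.3962 0.042 ]
 [0.6621 0.3258 0.042 ]] -19.024309611491052 -18.59469631328537
[[0.5946 0.3063 0.044 ]
 [0.5798 0.2483 0.044 ]
 [0.6266 0.2323 0.044 ]
 [0.6457 0.2928 0.044 ]]
ext end yaw -14.272715590723905 -18.855510992263103
[[ 0.6209 -0.13    0.108 ]
 [ 0.6    -0.1529  0.108 ]
 [ 0.5563 -0.1035  0.108 ]
 [ 0.5744 -0.082   0.108 ]]
side blk top [[ 0.6218 -0.1231  0.108 ]
 [ 0.6038 -0.1488  0.108 ]
 [ 0.5555 -0.1009  0.108 ]
 [ 0.5728 -0.0736  0.108 ]]
```

```bash
cat >> h.py <<'E'
def go(P,ty=None):
    "total tool-frame shift (mm) and turn (rad) to bring TCP to P, tool down, tool-y at angle ty deg"
    s=sensors.read_state(); r=R.from_quat(s["eef_rot"])
    sh=r.inv().apply(np.array(P)-s["tcp_pos"])*1000
    y=r.as_matrix()[:,1]; a=np.degrees(np.arctan2(y[1],y[0]))
    rv=np.zeros(3)
    if ty is not None:
        t=np.radians(ty); m=np.c_[[np.sin(t),-np.cos(t),0],[np.cos(t),np.sin(t),0],[0,0,-1]]
        rv=(r.inv()*R.from_matrix(m)).as_rotvec()
    print("t",round(s["time_s"],2),"tcp",(s["tcp_pos"]*1000).round(1),"ty",a.round(2),"w",round(s["gripper_width"]*1000,1),"F",s["wrist_force"].round(1),"ff",round(s["finger_force"],1))
    print("shift",sh.round(1),"turn",rv.round(3))
E
python3 -c "
from h import *
go([.456,-.210,.14],46)"
```

```text
Traceback (most recent call last):
  File "h.py", line 27, in go
    rv=(r.inv()*R.from_matrix(m)).as_rotvec()
                ~~~~~~~~~~~~~^^^
  File "scipy/spatial/transform/_rotation.pyx", line 1143, in scipy.spatial.transform._rotation.Rotation.from_matrix
ValueError: Non-positive determinant (left-handed or null coordinate frame) in rotation matrix 0: [[ 0.7193398   0.69465837  0.        ]
 [-0.69465837  0.7193398   0.        ]
 [ 0.          0.         -1.        ]].
```

```bash
sed -i 's/\[np.sin(t),-np.cos(t),0\]/[-np.sin(t),np.cos(t),0]/' h.py
python3 -c "
from h import *
go([.456,-.210,.14],46)"
```

```text
t 0.1 tcp [ 180.9 -597.7  221.6] ty -73.17 w 86.9 F [-0.7 -0.1 -1. ] ff 0.0
shift [ 375.6 -291.3   82.1] turn [-1.00e-03 -2.00e-03 -2.08e+00]
```

Request:
step_arm([
  [[40, 38, -29, 2, 0, 0, -0.18], [40, 76, -58, 4, 0, 0, -0.36], [40, 114, -87, 6, 0, 0, -0.54], [40, 152, -116, 8, 0, 0, -0.72], [40, 190, -145, 10, 0, 0, -0.9]],
])

```text
time_s: 0.72
tcp_pos: [0.3214, -0.4028, 0.2121]
eef_rot: [0.825, 0.564, 0.0, -0.0]
wrist_force: [0.9, -0.4, -0.6]
gripper_width: 0.0453
finger_force: 0.0
```

```bash
python3 -c "
from h import *
go([.456,-.210,.14],46)"
```

```text
t 0.72 tcp [ 321.4 -402.8  212.1] ty -21.27 w 45.3 F [ 0.9 -0.4 -0.6] ff 0.0
shift [228.5  55.5  72.2] turn [-0.000e+00 -1.000e-03 -1.174e+00]
```

Request:
step_arm([
  [[40, 40, 10, 10, 0, 0, -0.18], [40, 80, 20, 20, 0, 0, -0.36], [40, 120, 30, 30, 0, 0, -0.54], [40, 160, 40, 40, 0, 0, -0.72], [40, 200, 50, 60, 0, 0, -0.9]],
])

```text
time_s: 1.35
tcp_pos: [0.442, -0.236, 0.1527]
eef_rot: [0.498, 0.867, -0.0, 0.001]
wrist_force: [-0.1, -0.7, 0.6]
gripper_width: 0.0401
finger_force: 0.0
```

```bash
python3 -c "
from h import *
go([.456,-.210,.10],46)"
```

```text
t 1.35 tcp [ 442.  -236.   152.7] ty 30.3 w 40.1 F [-0.1 -0.7  0.6] ff 0.0
shift [15.4 25.1 52.7] turn [ 0.     0.002 -0.274]
```

Request:
step_arm([
  [[40, 8, 12, 20, 0, 0, -0.14], [40, 15, 25, 40, 0, 0, -0.274], [40, 15, 25, 53, 0, 0, -0.274], [40, 15, 25, 53, 0, 0, -0.274], [40, 15, 25, 53, 0, 0, -0.274]],
])

```text
time_s: 1.98
tcp_pos: [0.4553, -0.2122, 0.1002]
eef_rot: [0.378, 0.926, -0.0, 0.0]
wrist_force: [0.8, 0.5, 0.1]
gripper_width: 0.0403
finger_force: 0.0
```

```bash
python3 -c "
from h import *
go([.456,-.210,.026],46)
a=save('top','t1');b=save('side','s1')
c=lambda im,x,y,w,h:cv2.resize(im[y:y+h,x:x+w],(400,400),interpolation=cv2.INTER_CUBIC)
cv2.imwrite('pics/c4.png',np.hstack([c(a,335,170,100,100),c(b,300,110,100,100)])[:,:,::-1])"
```

```text
t 1.98 tcp [ 455.3 -212.2  100.2] ty 45.54 w 40.3 F [0.8 0.5 0.1] ff 0.0
shift [ 1.1  2.1 74.2] turn [ 0.     0.001 -0.008]
```

View pics/c4.png

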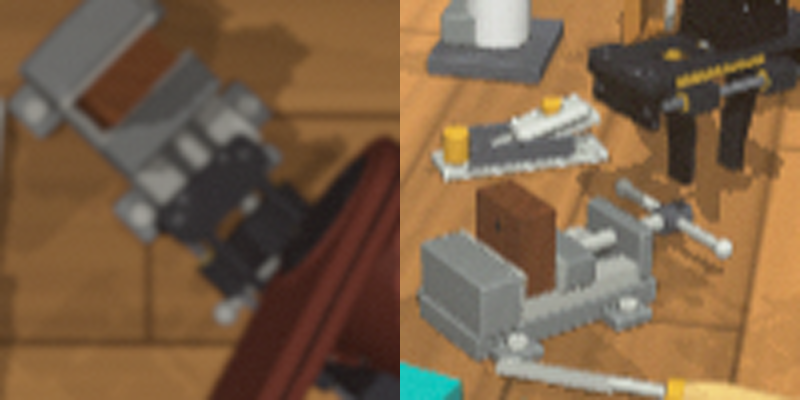

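The gripper sits straddling the near half of the T-bar, with its fingertips in the side crop at about (682,180) and (733,170). It is clear of the bracket, so I'll descend.

Request:
step_arm([
  [[40, 1, 2, 20, 0, 0, -0.008], [40, 1, 2, 40, 0, 0, -0.008], [40, 1, 2, 60, 0, 0, -0.008], [40, 1, 2, 74, 0, 0, -0.008], [40, 1, 2, 74, 0, 0, -0.008]],
], grip_force=20)

```text
time_s: 2.7
tcp_pos: [0.4552, -0.2091, 0.0249]
eef_rot: [0.374, 0.927, 0.0, -0.001]
wrist_force: [-0.7, 0.1, 0.3]
gripper_width: 0.0398
finger_force: 0.0
```

Request:
step_arm([
  [[5, 0, 0, 0, 0, 0, 0], [5, 0, 0, 0, 0, 0, 0], [5, 0, 0, 0, 0, 0, 0], [5, 0, 0, 0, 0, 0, 0], [5, 0, 0, 0, 0, 0, 0]],
])

```text
time_s: 3.32
tcp_pos: [0.4547, -0.2109, 0.026]
eef_rot: [0.373, 0.928, -0.002, -0.001]
wrist_force: [-7.5, -6.4, 4.0]
gripper_width: 0.0089
finger_force: 20.0
```

Request:
step_arm([
  [[5, 0, -5, 0, 0, 0, 0], [5, 0, -10, 0, 0, 0, 0], [5, 0, -15, 0, 0, 0, 0], [5, 0, -20, 0, 0, 0, 0], [5, 0, -24, 0, 0, 0, 0]],
])

```text
time_s: 3.95
tcp_pos: [0.4402, -0.226, 0.026]
eef_rot: [0.374, 0.928, 0.001, 0.001]
wrist_force: [3.1, 4.2, 1.4]
gripper_width: 0.0088
finger_force: 20.0
```

Request:
step_arm([
  [[5, 0, 0, 0, 0, 0, 0], [5, 0, 0, 0, 0, 0, 0], [30, 0, 0, 0, 0, 0, 0], [30, 0, 0, 0, 0, 0, 0], [30, 0, 0, 0, 0, 0, 0]],
])

```text
time_s: 4.58
tcp_pos: [0.4387, -0.2266, 0.0252]
eef_rot: [0.374, 0.928, -0.0, -0.0]
wrist_force: [-0.4, 0.3, 0.3]
gripper_width: 0.0275
finger_force: 0.0
```

```bash
python3 -c "
from h import *
go([.588,-.117,.16],46)"
```

```text
t 4.58 tcp [ 438.7 -226.6   25.2] ty 46.12 w 27.5 F [-0.4  0.3  0.3] ff 0.0
shift [ -31.5  182.4 -134.9] turn [-0.001 -0.001  0.002]
```

Request:
step_arm([
  [[40, 0, 0, -40, 0, 0, 0], [40, 0, 0, -80, 0, 0, 0], [60, 0, 0, -135, 0, 0, 0], [60, -16, 50, -135, 0, 0, 0], [60, -31, 105, -135, 0, 0, 0]],
])

```text
time_s: 5.2
tcp_pos: [0.5358, -0.173, 0.1622]
eef_rot: [0.375, 0.927, -0.0, 0.002]
wrist_force: [0.7, -0.8, -1.0]
gripper_width: 0.0576
finger_force: 0.0
```

```bash
python3 -c "
from h import *
go([.588,-.117,.16],46)
a=save('top','t2');b=save('side','s2')
c=lambda im,x,y,w,h:cv2.resize(im[y:y+h,x:x+w],(400,400),interpolation=cv2.INTER_CUBIC)
cv2.imwrite('pics/c5.png',np.hstack([c(a,335,170,100,100),c(b,300,120,80,80)])[:,:,::-1])"
```

```text
t 5.2 tcp [ 535.8 -173.   162.2] ty 45.99 w 57.6 F [ 0.7 -0.8 -1. ] ff 0.0
shift [ 1.3 76.6  2.2] turn [ 0.     0.003 -0.   ]
```

View pics/c5.png

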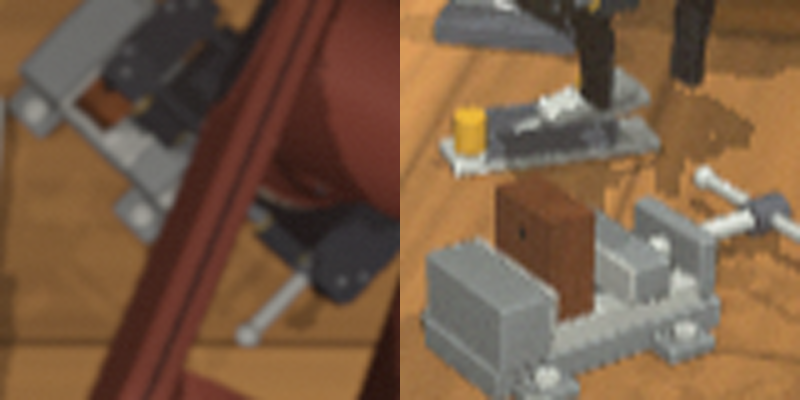

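The jaw is open by roughly 22 mm and the block still stands upright on the bed. In the side crop its top face has corners near (497,190), (537,180), (594,212) and (555,225).

```bash
python3 -c "
from h import *
S=lambda u,v:(300+(u-400+.5)/5-.5,120+(v+.5)/5-.5)
p=plane('side',[S(497,190),S(537,179),S(594,212),S(555,224)],.108)
t=np.radians(46);X=np.array([np.cos(t),np.sin(t)]);Y=np.array([-X[1],X[0]])
for q in p:print((q[:2]@X).round(4),(q[:2]@Y).round(4))
m=p.mean(0);print(m)
T=lambda u,v:(335+(u+.5)/4-.5,155+(v+.5)/4-.5)
for q in plane('top',[T(148,90),T(183,122),T(108,188),T(75,160)],.108):print((q[:2]@X).round(4),(q[:2]@Y).round(4))
go([.590,-.1175,.12],46)"
```

```text
0.3449 -0.5298
0.3158 -0.5292
0.3121 -0.4738
0.3406 -0.4735
[ 0.58890305 -0.11225885  0.108     ]
0.3378 -0.537
0.3068 -0.5378
0.3119 -0.4721
0.34 -0.4702
t 5.3 tcp [ 537.6 -170.   160.6] ty 46.3 w 58.9 F [-0.1 -0.4 -0.3] ff 0.0
shift [-1.6 74.1 40.8] turn [0.002 0.001 0.005]
```

Request:
step_arm([
  [[60, 0, 40, 0, 0, 0, 0], [60, 1, 75, 0, 0, 0, 0], [60, 1, 75, 20, 0, 0, 0], [60, 1, 75, 30, 0, 0, 0], [60, 1, 75, 30, 0, 0, 0]],
], grip_force=12)

```text
time_s: 5.92
tcp_pos: [0.5835, -0.1181, 0.1285]
eef_rot: [0.374, 0.927, -0.0, -0.002]
wrist_force: [-0.3, 0.1, -0.6]
gripper_width: 0.0599
finger_force: 0.0
```

```bash
python3 -c "
from h import *
go([.588,-.115,.073],46)"
```

```text
t 5.92 tcp [ 583.5 -118.1  128.5] ty 46.06 w 59.9 F [-0.3  0.1 -0.6] ff 0.0
shift [-1.2  5.4 55.5] turn [-0.002 -0.003  0.001]
```

Request:
step_arm([
  [[60, -1, 5, 15, 0, 0, 0], [60, -1, 5, 30, 0, 0, 0], [60, -1, 5, 45, 0, 0, 0], [60, -1, 5, 55, 0, 0, 0], [60, -1, 5, 55, 0, 0, 0]],
])

```text
time_s: 6.55
tcp_pos: [0.5889, -0.1144, 0.0741]
eef_rot: [0.374, 0.928, -0.0, -0.001]
wrist_force: [0.8, -0.5, -0.1]
gripper_width: 0.06
finger_force: 0.0
```

Request:
step_arm([
  [[45, 0, 0, 0, 0, 0, 0], [38, 0, 0, 0, 0, 0, 0], [34, 0, 0, 0, 0, 0, 0], [28, 0, 0, 0, 0, 0, 0], [28, 0, 0, 0, 0, 0, 0]],
])

```text
time_s: 7.18
tcp_pos: [0.5881, -0.1168, 0.076]
eef_rot: [0.374, 0.928, -0.002, -0.001]
wrist_force: [-8.8, -6.0, 5.2]
gripper_width: 0.0317
finger_force: 12.0
```

Request:
step_arm([
  [[28, 0, -2, 0, 0, 0, 0], [28, 0, -4, 0, 0, 0, 0], [28, 0, -4, -10, 0, 0, 0], [28, 0, -4, -25, 0, 0, 0], [28, 0, -4, -45, 0, 0, 0]],
])

```text
time_s: 7.8
tcp_pos: [0.587, -0.1174, 0.1217]
eef_rot: [0.374, 0.928, 0.0, -0.0]
wrist_force: [0.1, -1.2, -0.5]
gripper_width: 0.0317
finger_force: 12.0
```

Request:
step_arm([
  [[28, 0, 0, -30, 0, 0, 0], [28, 0, 0, -55, 0, 0, 0], [28, 0, 0, -55, 0, 0, 0], [28, 0, 0, -55, 0, 0, 0], [28, 0, 0, -55, 0, 0, 0]],
])

```text
time_s: 8.43
tcp_pos: [0.5861, -0.1172, 0.174]
eef_rot: [0.374, 0.928, -0.0, -0.001]
wrist_force: [-0.6, 0.3, -1.3]
gripper_width: 0.0316
finger_force: 12.0
```

```bash
python3 -c "
from h import *
go([.568,.275,.160],-18.9)"
```

```text
t 8.43 tcp [ 586.1 -117.2  174. ] ty 46.13 w 31.6 F [-0.6  0.3 -1.3] ff 12.0
shift [284.9 270.2  14.4] turn [-2.000e-03 -1.000e-03  1.135e+00]
```

Request:
step_arm([
  [[28, 20, 19, 0, 0, 0, 0.1], [28, 55, 52, 0, 0, 0, 0.25], [28, 90, 85, 0, 0, 0, 0.4], [28, 125, 119, 0, 0, 0, 0.55], [28, 160, 152, 0, 0, 0, 0.7]],
])

```text
time_s: 9.05
tcp_pos: [0.5761, 0.1044, 0.1743]
eef_rot: [0.671, 0.742, -0.001, -0.001]
wrist_force: [0.7, -0.5, -0.9]
gripper_width: 0.0317
finger_force: 12.0
```

```bash
python3 -c "
from h import *
go([.564,.277,.130],-18.9)"
```

```text
t 9.05 tcp [576.1 104.4 174.3] ty 5.72 w 31.7 F [ 0.7 -0.5 -0.9] ff 12.0
shift [173.    5.3  44.3] turn [-0.002  0.     0.43 ]
```

Request:
step_arm([
  [[28, 45, 1, 0, 0, 0, 0.12], [28, 90, 2, 0, 0, 0, 0.25], [28, 135, 4, 10, 0, 0, 0.35], [28, 170, 5, 30, 0, 0, 0.43], [28, 173, 5, 44, 0, 0, 0.43]],
])

```text
time_s: 9.68
tcp_pos: [0.5622, 0.2775, 0.1292]
eef_rot: [0.811, 0.585, -0.001, -0.001]
wrist_force: [-0.5, -1.0, -1.2]
gripper_width: 0.0317
finger_force: 12.0
```

Request:
step_arm([
  [[28, 0, 0, 0, 0, 0, 0], [28, 0, 0, 0, 0, 0, 0], [28, 0, 0, 0, 0, 0, 0], [28, 0, 0, 0, 0, 0, 0], [28, 0, 0, 0, 0, 0, 0]],
])

```text
time_s: 10.3
tcp_pos: [0.5642, 0.2752, 0.132]
eef_rot: [0.812, 0.583, 0.0, 0.0]
wrist_force: [-0.6, 1.1, -0.7]
gripper_width: 0.0316
finger_force: 12.0
```

```bash
python3 -c "
from h import *
go([.564,.277,.053],-18.9)
a=save('top','t3');b=save('side','s3')
c=lambda im,x,y,w,h:cv2.resize(im[y:y+h,x:x+w],(400,400),interpolation=cv2.INTER_CUBIC)
cv2.imwrite('pics/c6.png',np.hstack([c(a,180,155,100,100),c(b,245,190,133,133)])[:,:,::-1])"
```

```text
t 10.3 tcp [564.2 275.2 132. ] ty -18.65 w 31.6 F [-0.6  1.1 -0.7] ff 12.0
shift [ 1.6 -0.8 79. ] turn [ 0.001 -0.     0.004]
```

View pics/c6.png

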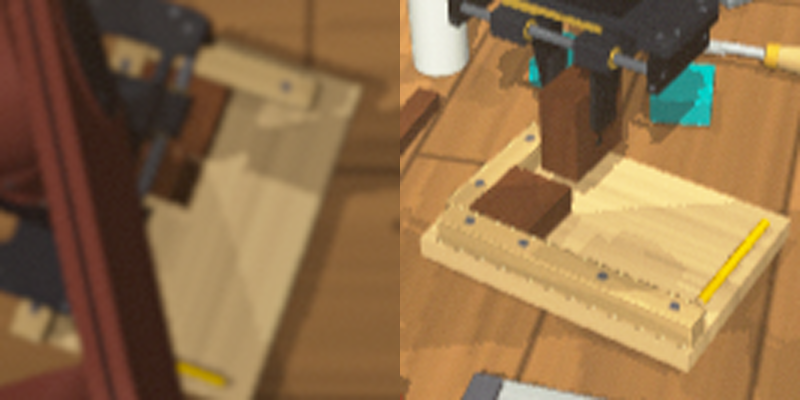

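The block hangs square above the board, just in front of the extension. In the side crop its bottom corners are near (543,172), (583,187) and (622,150), and the extension's near end runs from (548,236) to (571,187).

```bash
python3 -c "
from h import *
S=lambda u,v:(245+(u-400+.5)/3.0075-.5,190+(v+.5)/3.0075-.5)
t=np.radians(-18.9);X=np.array([np.cos(t),np.sin(t)]);Y=np.array([-X[1],X[0]])
f=lambda P:[( (q[:2]@X).round(4),(q[:2]@Y).round(4)) for q in P]
tp=sensors.read_state()['tcp_pos'];print('tcp',f([tp]))
print('blk',f(plane('side',[S(543,172),S(583,187),S(622,150)],.094)))
print('blk top',f(plane('side',[S(541,80),S(580,95)],.164)))
S2=lambda u,v:(245+(u-400+.5)/3.0075-.5,225+(v+.5)/2.9885-.5)
print('ext side',f(plane('side',[S2(548,131),S2(571,82),S2(518,62),S2(472,100)],.044)))
B=lambda u,v:(180+(u-400+.5)/4-.5,155+(v+.5)/4-.5)
print('ext top',f(plane('top',[B(524,135),B(607,157),B(632,90),B(546,62)],.044)))
print('fence',f(plane('top',[B(447,333),B(524,135)],.042)),f(plane('side',[S2(697,205),S2(465,106)],.042)))
"
```

```text
tcp [(np.float64(0.4444), np.float64(0.4432))]
blk [(np.float64(0.4565), np.float64(0.4759)), (np.float64(0.4215), np.float64(0.475)), (np.float64(0.4207), np.float64(0.4221))]
blk top [(np.float64(0.4666), np.float64(0.4603)), (np.float64(0.432), np.float64(0.4613))]
ext side [(np.float64(0.4458), np.float64(0.4872)), (np.float64(0.4637), np.float64(0.4292)), (np.float64(0.5144), np.float64(0.4304)), (np.float64(0.5167), np.float64(0.4882))]
ext top [(np.float64(0.4633), np.float64(0.4824)), (np.float64(0.4681), np.float64(0.4227)), (np.float64(0.5176), np.float64(0.4228)), (np.float64(0.5161), np.float64(0.4861))]
fence [(np.float64(0.3181), np.float64(0.4844)), (np.float64(0.4634), np.float64(0.4829))] [(np.float64(0.3129), np.float64(0.4954)), (np.float64(0.5184), np.float64(0.4949))]
```

Request:
step_arm([
  [[28, 0, -7, 0, 0, 0, 0], [28, 0, -7, 20, 0, 0, 0], [28, 0, -7, 40, 0, 0, 0], [28, 0, -7, 60, 0, 0, 0], [28, 0, -7, 68, 0, 0, 0]],
])

```text
time_s: 11.02
tcp_pos: [0.5556, 0.2771, 0.0605]
eef_rot: [0.812, 0.583, -0.002, -0.001]
wrist_force: [0.3, -0.5, -1.1]
gripper_width: 0.032
finger_force: 12.0
```

Request:
step_arm([
  [[28, 0, 0, 2, 0, 0, 0], [28, 0, 0, 4, 0, 0, 0], [28, 0, 0, 6, 0, 0, 0], [28, 0, 0, 6, 0, 0, 0], [28, 0, 0, 6, 0, 0, 0]],
])

```text
time_s: 11.65
tcp_pos: [0.5574, 0.2778, 0.0579]
eef_rot: [0.812, 0.583, 0.0, 0.0]
wrist_force: [-0.2, 0.1, -0.4]
gripper_width: 0.0319
finger_force: 12.0
```

Request:
step_arm([
  [[28, 0, 0, 0.5, 0, 0, 0], [28, 0, 0, 1, 0, 0, 0], [28, 0, 0, 1.5, 0, 0, 0], [28, 0, 0, 1.5, 0, 0, 0], [28, 0, 0, 1.5, 0, 0, 0]],
])

```text
time_s: 12.28
tcp_pos: [0.5572, 0.2777, 0.0561]
eef_rot: [0.812, 0.583, 0.0, 0.0]
wrist_force: [0.4, -0.1, -0.2]
gripper_width: 0.0316
finger_force: 12.0
```

Request:
step_arm([
  [[28, 0, 0, 0.5, 0, 0, 0], [28, 0, 0, 1, 0, 0, 0], [28, 0, 0, 1, 0, 0, 0], [28, 0, 0, 1, 0, 0, 0], [28, 0, 0, 1, 0, 0, 0]],
])

```text
time_s: 12.9
tcp_pos: [0.5572, 0.2778, 0.056]
eef_rot: [0.812, 0.583, -0.0, 0.0]
wrist_force: [-2.5, -1.6, 5.2]
gripper_width: 0.0319
finger_force: 12.0
```

Request:
step_arm([
  [[28, 0, 0, -0.8, 0, 0, 0], [28, 2, 0, -0.8, 0, 0, 0], [28, 4, 0, -0.8, 0, 0, 0], [28, 6, 0, -0.8, 0, 0, 0], [28, 7, 0, -0.8, 0, 0, 0]],
])

```text
time_s: 13.52
tcp_pos: [0.5597, 0.2845, 0.056]
eef_rot: [0.812, 0.583, 0.0, 0.0]
wrist_force: [-1.6, -4.6, 7.2]
gripper_width: 0.0318
finger_force: 12.0
```

Request:
step_arm([
  [[28, 0.5, 0, 0, 0, 0, 0], [28, 1, 0, 0, 0, 0, 0], [28, 1.5, 0, 0, 0, 0, 0], [28, 2, 0, 0, 0, 0, 0], [28, 2, 0, 0, 0, 0, 0]],
])

```text
time_s: 14.15
tcp_pos: [0.5602, 0.2863, 0.0559]
eef_rot: [0.812, 0.583, 0.0, 0.0]
wrist_force: [-0.8, -2.8, 2.8]
gripper_width: 0.0319
finger_force: 12.0
```

Request:
step_arm([
  [[28, 0.5, 0, 0, 0, 0, 0], [28, 1, 0, 0, 0, 0, 0], [28, 1.5, 0, 0, 0, 0, 0], [28, 2, 0, 0, 0, 0, 0], [28, 2, 0, 0, 0, 0, 0]],
])

```text
time_s: 14.78
tcp_pos: [0.5608, 0.2882, 0.0559]
eef_rot: [0.812, 0.583, 0.0, -0.0]
wrist_force: [-1.4, -2.7, 3.6]
gripper_width: 0.0317
finger_force: 12.0
```

Request:
step_arm([
  [[28, 0.5, 0, 0, 0, 0, 0], [28, 1, 0, 0, 0, 0, 0], [28, 1.5, 0, 0, 0, 0, 0], [28, 2, 0, 0, 0, 0, 0], [28, 2, 0, 0, 0, 0, 0]],
])

```text
time_s: 15.4
tcp_pos: [0.5614, 0.29, 0.056]
eef_rot: [0.812, 0.583, -0.0, 0.0]
wrist_force: [-1.4, -2.9, 5.5]
gripper_width: 0.0317
finger_force: 12.0
```

Request:
step_arm([
  [[28, 0.5, 0, -0.2, 0, 0, 0], [28, 1, 0, -0.3, 0, 0, 0], [28, 1.5, 0, -0.3, 0, 0, 0], [28, 2, 0, -0.3, 0, 0, 0], [28, 2, 0, -0.3, 0, 0, 0]],
])

```text
time_s: 16.02
tcp_pos: [0.5619, 0.2921, 0.0559]
eef_rot: [0.812, 0.583, -0.0, -0.0]
wrist_force: [-0.5, -1.3, 1.7]
gripper_width: 0.0317
finger_force: 12.0
```

Request:
step_arm([
  [[28, 0.5, 0, 0, 0, 0, 0], [28, 1, 0, 0, 0, 0, 0], [28, 1.5, 0, 0, 0, 0, 0], [28, 2, 0, 0, 0, 0, 0], [28, 2, 0, 0, 0, 0, 0]],
])

```text
time_s: 16.65
tcp_pos: [0.5621, 0.2927, 0.056]
eef_rot: [0.812, 0.583, -0.001, 0.0]
wrist_force: [-2.3, -6.6, 3.9]
gripper_width: 0.0319
finger_force: 12.0
```

Request:
step_arm([
  [[28, -1, 0, 0, 0, 0, 0], [28, -1, 1.5, 0, 0, 0, 0], [28, -1, 3, 0, 0, 0, 0], [28, -1, 4, 0, 0, 0, 0], [28, -1, 5, 0, 0, 0, 0]],
])

```text
time_s: 17.27
tcp_pos: [0.5646, 0.2918, 0.056]
eef_rot: [0.812, 0.584, -0.002, -0.001]
wrist_force: [-9.3, -1.7, 8.2]
gripper_width: 0.0317
finger_force: 12.0
```

Request:
step_arm([
  [[28, 0, 0.5, 0, 0, 0, 0], [28, 0, 1, 0, 0, 0, 0], [28, 0, 1.5, 0, 0, 0, 0], [28, 0, 2, 0, 0, 0, 0], [28, 0, 2, 0, 0, 0, 0]],
])

```text
time_s: 17.9
tcp_pos: [0.5665, 0.2911, 0.056]
eef_rot: [0.812, 0.584, -0.002, -0.001]
wrist_force: [-9.9, -2.5, 9.2]
gripper_width: 0.0318
finger_force: 12.0
```

Request:
step_arm([
  [[28, 0, 0, -0.5, 0, 0, 0], [28, 0, 0, -1, 0, 0, 0], [28, 0, 0, -1, 0, 0, 0], [28, 0, 0, -1, 0, 0, 0], [28, 0, 0, -1, 0, 0, 0]],
])

```text
time_s: 18.52
tcp_pos: [0.5688, 0.2904, 0.0567]
eef_rot: [0.812, 0.583, -0.0, -0.0]
wrist_force: [-2.0, -2.8, -2.0]
gripper_width: 0.0319
finger_force: 12.0
```

Request:
step_arm([
  [[28, 0, 0.5, 0, 0, 0, 0], [28, 0, 1, 0, 0, 0, 0], [28, 0, 1.5, 0, 0, 0, 0], [28, 0, 1.5, 0, 0, 0, 0], [28, 0, 1.5, 0, 0, 0, 0]],
])

```text
time_s: 19.15
tcp_pos: [0.5702, 0.29, 0.0571]
eef_rot: [0.812, 0.583, -0.0, 0.0]
wrist_force: [-3.5, -3.5, -1.5]
gripper_width: 0.0319
finger_force: 12.0
```

```bash
python3 -c "
from h import *
go([.564,.277,.053],-18.9)
b=save('side','s4');a=save('top','t4')
c=lambda im,x,y,w,h:cv2.resize(im[y:y+h,x:x+w],(500,500),interpolation=cv2.INTER_CUBIC)
cv2.imwrite('pics/c7.png',c(b,255,215,70,70)[:,:,::-1])"
```

```text
t 19.15 tcp [570.2 290.   57.1] ty -18.62 w 31.9 F [-3.5 -3.5 -1.5] ff 12.0
shift [-14.3  -1.7   4.1] turn [-0.     0.     0.005]
```

View pics/c7.png

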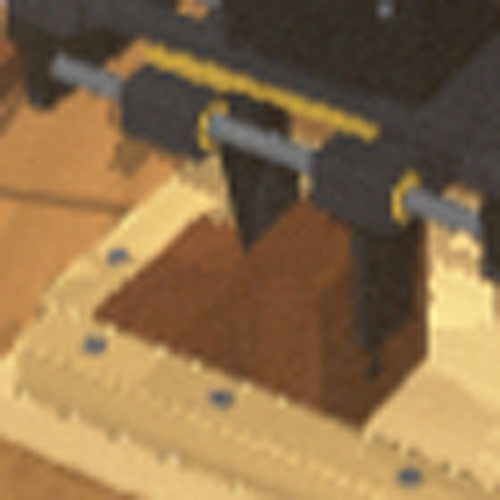

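The side crop shows the block against the side fence and almost touching the extension. The remaining gap is too small to see.

Request:
step_arm([
  [[28, 0, 0.5, 0, 0, 0, 0], [28, 0, 1, 0, 0, 0, 0], [28, 0, 1, 0, 0, 0, 0], [28, 0, 1.5, 0, 0, 0, 0], [28, 0, 1.5, 0, 0, 0, 0]],
])

```text
time_s: 19.88
tcp_pos: [0.5715, 0.2896, 0.057]
eef_rot: [0.812, 0.583, -0.0, -0.0]
wrist_force: [-3.4, -2.9, -1.7]
gripper_width: 0.0322
finger_force: 12.0
```

Request:
step_arm([
  [[28, 0, 0.5, 0, 0, 0, 0], [28, 0, 1, 0, 0, 0, 0], [28, 0, 1, 0, 0, 0, 0], [28, 0, 1.5, 0, 0, 0, 0], [28, 0, 1.5, 0, 0, 0, 0]],
])

```text
time_s: 20.5
tcp_pos: [0.573, 0.2891, 0.057]
eef_rot: [0.812, 0.583, -0.0, -0.0]
wrist_force: [-4.4, -2.8, -1.3]
gripper_width: 0.0319
finger_force: 12.0
```

Request:
step_arm([
  [[28, 0, 0.5, 0, 0, 0, 0], [28, 0, 1, 0, 0, 0, 0], [28, 0, 1, 0, 0, 0, 0], [28, 0, 1.5, 0, 0, 0, 0], [28, 0, 1.5, 0, 0, 0, 0]],
])

```text
time_s: 21.12
tcp_pos: [0.5739, 0.2888, 0.057]
eef_rot: [0.812, 0.583, -0.001, -0.0]
wrist_force: [-5.7, -3.4, -0.5]
gripper_width: 0.0318
finger_force: 12.0
```

Request:
step_arm([
  [[28, 0, 0.5, 0, 0, 0, 0], [28, 0, 0.5, 0, 0, 0, 0], [28, 0, 1, 0, 0, 0, 0], [28, 0, 1, 0, 0, 0, 0], [28, 0, 1, 0, 0, 0, 0]],
])

```text
time_s: 21.75
tcp_pos: [0.5739, 0.2888, 0.057]
eef_rot: [0.812, 0.584, -0.001, -0.001]
wrist_force: [-8.4, -2.5, 1.9]
gripper_width: 0.0319
finger_force: 12.0
```

Request:
step_arm([
  [[28, 0, -0.8, 0.4, 0, 0, 0], [28, 0, -1.2, 0.8, 0, 0, 0], [28, 0, -1.2, 0.8, 0, 0, 0], [28, 0, -1.2, 0.8, 0, 0, 0], [28, 0, -1.2, 0.8, 0, 0, 0]],
])

```text
time_s: 22.38
tcp_pos: [0.5739, 0.2888, 0.0569]
eef_rot: [0.812, 0.583, -0.001, -0.0]
wrist_force: [-7.2, -3.5, 3.8]
gripper_width: 0.0323
finger_force: 12.0
```

Request:
step_arm([
  [[35, 0, 0, 0, 0, 0, 0], [45, 0, 0, 0, 0, 0, 0], [60, 0, 0, 0, 0, 0, 0], [60, 0, 0, 0, 0, 0, 0], [60, 0, 0, -5, 0, 0, 0]],
])

```text
time_s: 23.0
tcp_pos: [0.5742, 0.2887, 0.0611]
eef_rot: [0.812, 0.583, -0.0, -0.0]
wrist_force: [0.4, -0.3, 0.3]
gripper_width: 0.0588
finger_force: 0.0
```

Request:
step_arm([
  [[60, 0, 0, -30, 0, 0, 0], [60, 0, 0, -60, 0, 0, 0], [60, 0, -30, -60, 0, 0, 0], [10, 0, -70, -60, 0, 0, 0], [0, 0, -70, -60, 0, 0, 0]],
])

```text
time_s: 23.62
tcp_pos: [0.5059, 0.312, 0.1215]
eef_rot: [0.812, 0.584, -0.0, -0.0]
wrist_force: [-0.5, -0.5, 0.4]
gripper_width: 0.0471
finger_force: 0.0
```

```bash
python3 -c "
from h import *
t=np.radians(-18.8);X=np.array([np.cos(t),np.sin(t),0]);Y=np.array([-X[1],X[0],0])
P=np.array([.5735,.289,.030])-X*.045; print(P)
go(P,-18.8)
b=save('side','s5');a=save('top','t5')
c=lambda im,x,y,w,h:cv2.resize(im[y:y+h,x:x+w],(400,400),interpolation=cv2.INTER_CUBIC)
cv2.imwrite('pics/c8.png',np.hstack([c(a,200,150,60,60),c(b,255,205,80,80)])[:,:,::-1])"
```

```text
[0.53090078 0.30350196 0.03      ]
t 23.62 tcp [505.9 312.  121.5] ty -18.5 w 47.1 F [-0.5 -0.5  0.4] ff 0.0
shift [-0.1 26.5 91.5] turn [-0.001  0.     0.005]
```

View pics/c8.png

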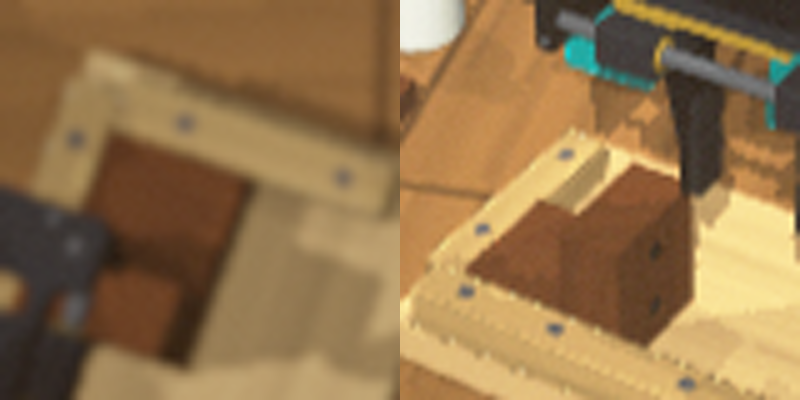

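Seen from above and from the side, the block stands upright against the fence and the extension. Next I'll push it low with the closed fingertips, tool tilted so the tips lead.

Request:
step_arm([
  [[0, 0, 5, 20, -0.17, 0, 0.003], [0, 0, 10, 40, -0.17, 0, 0.003], [0, 0, 15, 60, -0.17, 0, 0.003], [0, 0, 20, 80, -0.17, 0, 0.003], [0, 0, 20, 94, -0.17, 0, 0.003]],
])

```text
time_s: 24.35
tcp_pos: [0.5278, 0.3039, 0.0256]
eef_rot: [0.811, 0.579, 0.049, 0.069]
wrist_force: [-0.6, 0.8, -0.1]
gripper_width: 0.001
finger_force: 0.0
```

```bash
python3 -c "
from h import *
go([.5309,.3035,.03],-18.8)
s=sensors.read_state();r=R.from_quat(s['eef_rot']);
t=np.radians(-18.8);print(r.inv().apply([np.cos(t),np.sin(t),0]), r.inv().apply([-np.sin(t),np.cos(t),0]))"
```

```text
t 24.35 tcp [527.8 303.9  25.6] ty -18.89 w 1.0 F [-0.6  0.8 -0.1] ff 0.0
shift [ 0.7  3.7 -3.9] turn [ 0.169  0.001 -0.002]
[0.00159832 0.98580709 0.16787446] [ 9.99998532e-01 -1.47185556e-03 -8.77762090e-04]
```

Request:
step_arm([
  [[0, 0, 4, 0.7, 0, 0, 0], [0, 0, 8, 1.3, 0, 0, 0], [0, 0, 10, 1.7, 0, 0, 0], [0, 0, 12, 2, 0, 0, 0], [0, 0, 13, 2.2, 0, 0, 0]],
])

```text
time_s: 24.98
tcp_pos: [0.5398, 0.3006, 0.0278]
eef_rot: [0.81, 0.58, 0.05, 0.069]
wrist_force: [0.6, 1.1, 0.5]
gripper_width: 0.0006
finger_force: 0.0
```

Request:
step_arm([
  [[0, 0, 1, 0.2, 0, 0, 0], [0, 0, 2, 0.3, 0, 0, 0], [0, 0, 3, 0.5, 0, 0, 0], [0, 0, 4, 0.7, 0, 0, 0], [0, 0, 4, 0.7, 0, 0, 0]],
])

```text
time_s: 25.6
tcp_pos: [0.5435, 0.2992, 0.0273]
eef_rot: [0.81, 0.58, 0.05, 0.069]
wrist_force: [0.1, -0.8, -0.4]
gripper_width: 0.0004
finger_force: 0.0
```

Request:
step_arm([
  [[0, 0, 1, 0.2, 0, 0, 0], [0, 0, 2, 0.3, 0, 0, 0], [0, 0, 3, 0.5, 0, 0, 0], [0, 0, 4, 0.7, 0, 0, 0], [0, 0, 4, 0.7, 0, 0, 0]],
])

```text
time_s: 26.22
tcp_pos: [0.5473, 0.2979, 0.0274]
eef_rot: [0.81, 0.58, 0.05, 0.069]
wrist_force: [0.0, -0.2, 0.0]
gripper_width: 0.0007
finger_force: 0.0
```

Request:
step_arm([
  [[0, 0, 1, 0.2, 0, 0, 0], [0, 0, 1, 0.2, 0, 0, 0], [0, 0, 2, 0.3, 0, 0, 0], [0, 0, 2, 0.3, 0, 0, 0], [0, 0, 2, 0.3, 0, 0, 0]],
])

```text
time_s: 26.85
tcp_pos: [0.5492, 0.2972, 0.0274]
eef_rot: [0.81, 0.58, 0.05, 0.069]
wrist_force: [0.2, 0.3, 0.0]
gripper_width: 0.0004
finger_force: 0.0
```

Request:
step_arm([
  [[0, 0, 1, 0.2, 0, 0, 0], [0, 0, 1.5, 0.3, 0, 0, 0], [0, 0, 2, 0.3, 0, 0, 0], [0, 0, 2.5, 0.4, 0, 0, 0], [0, 0, 2.5, 0.4, 0, 0, 0]],
])

```text
time_s: 27.48
tcp_pos: [0.5506, 0.2967, 0.0273]
eef_rot: [0.81, 0.58, 0.049, 0.068]
wrist_force: [-6.2, 1.6, 3.3]
gripper_width: 0.0003
finger_force: 2.8
```

Request:
step_arm([
  [[0, 0, 0.5, 0.1, 0, 0, 0], [0, 0, 1, 0.2, 0, 0, 0], [0, 0, 1.5, 0.3, 0, 0, 0], [0, 0, 1.5, 0.3, 0, 0, 0], [0, 0, 1.5, 0.3, 0, 0, 0]],
])

```text
time_s: 28.1
tcp_pos: [0.5507, 0.2966, 0.0272]
eef_rot: [0.81, 0.58, 0.048, 0.068]
wrist_force: [-11.8, 2.6, 8.0]
gripper_width: 0.0005
finger_force: 5.8
```

Request:
step_arm([
  [[0, 0, -5, -1, 0, 0, 0], [0, 0, -20, -3, 0, 0, 0], [0, 0, -30, -30, 0, 0, 0], [0, 0, -30, -60, 0.17, 0, 0], [0, 0, -30, -90, 0.17, 0, 0]],
])

```text
time_s: 28.72
tcp_pos: [0.5117, 0.31, 0.1122]
eef_rot: [0.814, 0.581, 0.0, -0.001]
wrist_force: [-0.0, -0.6, -0.5]
gripper_width: 0.0004
finger_force: 0.0
```

```bash
python3 -c "
from h import *
t=np.radians(-18.8);X=np.array([np.cos(t),np.sin(t),0]);Y=np.array([-X[1],X[0],0])
P=np.array([.5739,.2888,0])
go(P-Y*.075+[0,0,.115],-18.8)"
```

```text
t 28.73 tcp [511.7 310.  112.2] ty -18.89 w 0.4 F [-0.  -0.6 -0.5] ff 0.0
shift [-74.9  65.8  -3. ] turn [-0.001 -0.001 -0.002]
```

Request:
step_arm([
  [[0, -45, 10, 0, 0, 0, 0], [0, -75, 40, 0, 0, 0, 0], [0, -75, 66, 10, 0, 0.17, 0], [0, -75, 66, 50, 0, 0.17, 0], [0, -75, 66, 84, 0, 0.17, 0]],
])

```text
time_s: 29.35
tcp_pos: [0.5487, 0.2171, 0.026]
eef_rot: [0.811, 0.579, 0.069, -0.049]
wrist_force: [0.2, -0.3, 0.4]
gripper_width: 0.0007
finger_force: 0.0
```

Request:
step_arm([
  [[0, 3, 0, -0.5, 0, 0, 0], [0, 6, 0, -1, 0, 0, 0], [0, 10, 0, -1.7, 0, 0, 0], [0, 15, 0, -2.5, 0, 0, 0], [0, 20, 0, -3.4, 0, 0, 0]],
])

```text
time_s: 29.98
tcp_pos: [0.5557, 0.2368, 0.0347]
eef_rot: [0.81, 0.58, 0.07, -0.049]
wrist_force: [0.4, -0.5, 0.4]
gripper_width: 0.0007
finger_force: 0.0
```

```bash
python3 -c "
from h import *
t=np.radians(-18.8);X=np.array([np.cos(t),np.sin(t),0]);Y=np.array([-X[1],X[0],0])
P=np.array([.5739,.2888,0])
go(P-Y*.04+[0,0,.027])
s=sensors.read_state();r=R.from_quat(s['eef_rot']);print(r.inv().apply(Y),(s['tcp_pos']-P)@Y,(s['tcp_pos']-P)@X)
b=save('side','s6');a=save('top','t6')
c=lambda im,x,y,w,h:cv2.resize(im[y:y+h,x:x+w],(400,400),interpolation=cv2.INTER_CUBIC)
cv2.imwrite('pics/c9.png',np.hstack([c(a,195,150,80,80),c(b,255,205,80,80)])[:,:,::-1])"
```

```text
t 29.98 tcp [555.7 236.8  34.7] ty -18.77 w 0.7 F [ 0.4 -0.5  0.4] ff 0.0
shift [13.5  0.5 10.1] turn [0. 0. 0.]
[9.85427162e-01 4.78954637e-04 1.70097264e-01] -0.055070671749131 -0.00052075872385035
```

View pics/c9.png

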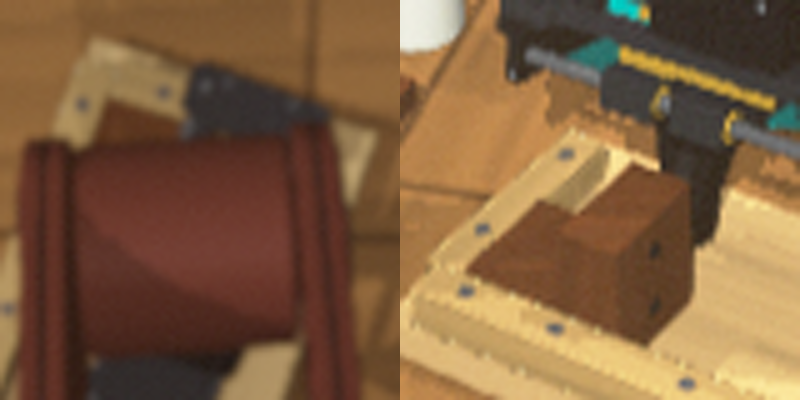

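The block is in place, and the finger stands behind its -y side, about 14 mm short of contact.

Request:
step_arm([
  [[0, 2, 0, 4, 0, 0, 0], [0, 5, 0, 7.5, 0, 0, 0], [0, 7, 0, 8, 0, 0, 0], [0, 9, 0, 8.3, 0, 0, 0], [0, 9, 0, 8.3, 0, 0, 0]],
])

```text
time_s: 30.7
tcp_pos: [0.5585, 0.2461, 0.0271]
eef_rot: [0.81, 0.58, 0.069, -0.049]
wrist_force: [-0.8, -0.8, -0.5]
gripper_width: 0.0003
finger_force: 0.0
```

Request:
step_arm([
  [[0, 1, 0, 0.2, 0, 0, 0], [0, 2, 0, 0.3, 0, 0, 0], [0, 2.5, 0, 0.4, 0, 0, 0], [0, 3, 0, 0.5, 0, 0, 0], [0, 3, 0, 0.5, 0, 0, 0]],
])

```text
time_s: 31.32
tcp_pos: [0.5589, 0.2473, 0.027]
eef_rot: [0.81, 0.58, 0.068, -0.049]
wrist_force: [-3.7, -7.7, 4.0]
gripper_width: 0.0005
finger_force: 4.3
```

Request:
step_arm([
  [[0, 0.5, 0, 0.1, 0, 0, 0], [0, 1, 0, 0.2, 0, 0, 0], [0, 1.5, 0, 0.3, 0, 0, 0], [0, 2, 0, 0.3, 0, 0, 0], [0, 2, 0, 0.3, 0, 0, 0]],
])

```text
time_s: 31.95
tcp_pos: [0.559, 0.2475, 0.0269]
eef_rot: [0.81, 0.58, 0.066, -0.048]
wrist_force: [-6.3, -15.3, 9.7]
gripper_width: 0.0005
finger_force: 8.4
```

Request:
step_arm([
  [[0, -5, 0, -1, 0, 0, 0], [0, -25, 0, -3, 0, 0, 0], [0, -30, 0, -30, 0, 0, 0], [0, -30, 0, -60, 0, -0.17, 0], [0, -30, 0, -90, 0, -0.17, 0]],
])

```text
time_s: 32.58
tcp_pos: [0.5458, 0.2088, 0.1118]
eef_rot: [0.813, 0.583, -0.0, 0.001]
wrist_force: [1.1, 0.4, -0.1]
gripper_width: 0.0006
finger_force: 0.0
```

```bash
python3 -c "
from h import *
go([.5278,.3039,.112],-18.8)"
```

```text
t 32.58 tcp [545.8 208.8 111.8] ty -18.7 w 0.6 F [ 1.1  0.4 -0.1] ff 0.0
shift [ 84.3 -47.5  -0.3] turn [0.001 0.001 0.002]
```

Request:
step_arm([
  [[0, 15, -47, 0, 0, 0, 0], [0, 60, -47, 0, 0, 0, 0], [0, 84, -47, 15, -0.17, 0, 0.002], [0, 84, -47, 55, -0.17, 0, 0.002], [0, 84, -47, 85, -0.17, 0, 0.002]],
])

```text
time_s: 33.2
tcp_pos: [0.5267, 0.3029, 0.0242]
eef_rot: [0.81, 0.58, 0.049, 0.069]
wrist_force: [0.6, 0.3, 0.7]
gripper_width: 0.0001
finger_force: 0.0
```

Request:
step_arm([
  [[0, 0, 6, 1, 0, 0, 0], [0, 0, 12, 2, 0, 0, 0], [0, 0, 16, 2.7, 0, 0, 0], [0, 0, 20, 3.3, 0, 0, 0], [0, 0, 20, 3.3, 0, 0, 0]],
])

```text
time_s: 33.83
tcp_pos: [0.5482, 0.2964, 0.0267]
eef_rot: [0.811, 0.579, 0.05, 0.069]
wrist_force: [-0.1, 0.1, 0.3]
gripper_width: 0.0003
finger_force: 0.0
```

Request:
step_arm([
  [[0, 0, 1, 0.2, 0, 0, 0], [0, 0, 2, 0.3, 0, 0, 0], [0, 0, 3, 0.5, 0, 0, 0], [0, 0, 3, 0.5, 0, 0, 0], [0, 0, 3, 0.5, 0, 0, 0]],
])

```text
time_s: 34.45
tcp_pos: [0.5501, 0.2955, 0.0258]
eef_rot: [0.811, 0.579, 0.049, 0.069]
wrist_force: [-0.1, 0.6, -0.4]
gripper_width: 0.0004
finger_force: 0.4
```

Request:
step_arm([
  [[0, 0, 0.5, 0.1, 0, 0, 0], [0, 0, 1, 0.2, 0, 0, 0], [0, 0, 1.5, 0.3, 0, 0, 0], [0, 0, 2, 0.3, 0, 0, 0], [0, 0, 2, 0.3, 0, 0, 0]],
])

```text
time_s: 35.08
tcp_pos: [0.5503, 0.2954, 0.0258]
eef_rot: [0.811, 0.579, 0.048, 0.068]
wrist_force: [-9.2, 3.6, 6.3]
gripper_width: 0.0004
finger_force: 4.7
```

Request:
step_arm([
  [[0, 0, -5, -1, 0, 0, 0], [0, 0, -25, -3, 0, 0, 0], [0, 0, -30, -40, 0, 0, 0], [0, 0, -40, -80, 0.17, 0, 0], [0, 0, -50, -130, 0.17, 0, 0]],
])

```text
time_s: 35.7
tcp_pos: [0.4846, 0.3173, 0.1461]
eef_rot: [0.814, 0.581, -0.001, -0.001]
wrist_force: [1.4, 0.1, 0.6]
gripper_width: 0.0002
finger_force: 0.0
```

Request:
step_arm([
  [[0, -50, -20, -20, 0, 0, 0], [0, -100, -40, -40, 0, 0, 0], [0, -150, -60, -40, 0, 0, 0], [0, -200, -60, -40, 0, 0, 0], [0, -230, -60, -40, 0, 0, 0]],
])

```text
time_s: 36.33
tcp_pos: [0.3517, 0.1185, 0.185]
eef_rot: [0.814, 0.581, 0.0, 0.0]
wrist_force: [0.2, 0.6, -0.8]
gripper_width: 0.0004
finger_force: 0.0
```

```bash
python3 -c "
from h import *
b=save('side','s7');a=save('top','t7')
c=lambda im,x,y,w,h:cv2.resize(im[y:y+h,x:x+w],(400,400),interpolation=cv2.INTER_CUBIC)
cv2.imwrite('pics/c10.png',np.hstack([c(a,180,155,100,100),c(b,255,205,80,80)])[:,:,::-1])"
```

```text
(no output)
```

View pics/c10.png

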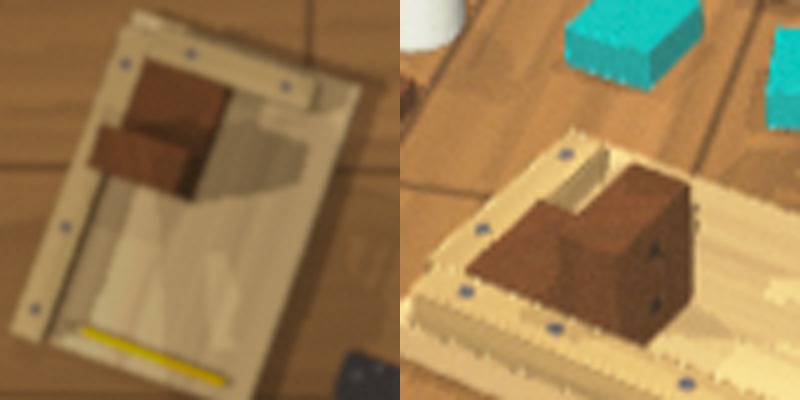

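The block stands upright against the extension (seam at about (575,225) in the side crop) and against the side fence. The extension and pencil have not moved, and the arm is clear, so I'm handing in.

```bash
python3 -c "
from h import *
print(job_done())"
```

```text
the job is handed in; nothing more can be done
None
```

The job is handed in at about 36 s: I opened the vise about 22 mm, lifted out the block, stood it on the board, and pressed it tight to the extension and the side fence; the final camera views showed no gap, and the arm was clear of everything.

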